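# Let the lime out of the fruit rack

## Robot

A 6-joint arm with a two-finger parallel gripper is mounted at the origin on a cart in front of the work surface, level with it; the furniture and walls round the work are solid. World frame = base frame: x ahead of the robot, y to its left, z up, the work surface at z = 0. Lengths are in m, angles in rad, forces in N, time in s.
With the tool pointing down it reaches from about 0.275 to 0.875 m from the base axis. Payload 12.5 kg.
Tool frame: the origin (TCP) lies at the very end of the fingers, on their centre line; the grasp point (between the pads) lies 19 mm behind it; x points along the fingers, y is the direction in which the jaws open and shut, and the axes are right-handed (so a half turn about x gives the same grasp; the last joint's range is limited). The gripper opens to 85 mm and grips with 20 to 120 N. Pads are 22 mm wide; open, the fingers measure 114 mm over their backs; the gripper's body (76 mm by 85 mm) begins 54 mm behind the grasp point. The pads swing forward as they close: fully open they stand 13 mm farther back than shut.
Start: joints at [1.117, 0.351, 1.652, -0, 1.139, -0.085], TCP at [0.198, 0.513, 0.231] pointing down, gripper open.
Joint ranges: [-2.75, 2.75], [-0.79, 2.1], [0.01, 2.65], [-1.57, 4.71], [0.07, 3.14], [-2.87, 2.87]. Speed limits (rad/s): [2.22, 2.22, 2.79, 3.14, 3.14, 3.14].

## Interface

Orientations are given as a 3x3 rotation matrix whose columns are the frame's x, y, z axes.
In Python, from bench import manip gives the robot as it stands. Calls block until the motion is done:
- manip.move_ptp(position, orientation): joint-space move of the TCP to a pose.
- manip.move_l(position, attitude=None, max_speed=0.15): straight line of the TCP; attitude=None keeps the orientation; max_speed is the mean speed in m/s.
- manip.move_j(angles): joint-space move.
- manip.set_gripper(opening, effort=None): opening from 0.0 (shut) to 1.0 (fully open); effort is the grip in N (None keeps the last); returns when the fingers have stopped.
- manip.dwell(seconds).
- manip.inverse_kinematics(position, orientation): joint angles nearest the present ones, or None.
- manip.grab_frame(name): name is "side" or "top"; returns (picture, depth): 384x512x3 uint8, red, green, blue; 384x512 float32, m along the optical axis (not along the pixel's ray), 0 where there is no reading.
- manip.get_calibration(name): a dict with "camera_matrix" (3x3 intrinsics, pixels), "k1" (the pictures are not rectified: a ray, as slopes to the right and down, at radius r is drawn at 1 + k1 r^2 times it, then the intrinsics apply), "R" (3x3) and "t" (3): a world point X has camera coordinates R X + t. Camera axes: x right, y down, z forward; pixel columns grow to the right and rows downward; lengths in m; the calibration is good to about 2 mm. A picture is of the moment at which its call begins. get_calibration takes no time and is no camera call.
A pose or a line that the arm cannot do raises manip.Unreachable and nothing moves.
- manip.sign_off(): hands the job in, once; it reports no verdict.
Trained networks look in the newest picture that a camera, given by its name, has taken for a name from the list of things; names that differ only in an ending like _2 or _b are one class to them, and where a whole thing is asked for, a point or a joint stands for the part that bears it (a point fixed in the world has none). Each returns a list of dicts, best first, with "confidence" (0 to 1); they miss things now and then, are a little off and sometimes report something else, mostly with a low value. They report only what shows in the picture. A call takes as long as a camera call. They do not tell look-alikes from the thing itself.
- manip.look_for(camera, name): "at" ([x, y, z] in m, in world coordinates, good to about 4 mm: the middle of the surface that is visible of it).
Readings, each from a call of its own:
- manip.current_time(): time.
- manip.current_qpos(): joint angles.
- manip.current_joint_vel(): joint speeds.
- manip.current_joint_torque(): joint torques, N m.
- manip.current_ee_pos(): TCP position.
- manip.current_tcp_rot(): TCP orientation.
- manip.current_force(): force on the tool from outside, world axes, zero at the start.
- manip.current_ft_torque(): the same for the moment, N m.
- manip.current_grip_width(): opening from 0.0 (shut) to 1.0 (fully open).
Only numpy, scipy, OpenCV 4.12 (cv2) and the standard library are available. Lean on these libraries where they do the work, as an engineer would, in place of code of your own. Each camera call takes 0.05 s, during which the arm holds its last target. There are 200 camera calls.

## Task

A steel fruit rack holds a lime on one side and a lemon on the other, each behind a gate on the far end of its own rocking lever. Press down the pad of the lever on the lime's side and keep it down until the lime has rolled into the tray in the middle, then let the lever come back up so that its gate is shut again. Keep the lemon in behind its shut gate without working its lever, do not touch either fruit with the robot, and leave everything else standing where it is.

Things in the scene. Friction and masses are not known exactly. Their poses are not given: they have to be found in the camera images.
- fruit_rack: fixed steel fruit rack, 340 mm wide (y), 126 high; origin on the stand top; x away from the robot, y left, z up. At x = +80 mm a trough: chutes at y = 75 to 165 mm either side slope 20 degrees down to the middle tray. Levers along x at y = +85 (left) and -85 mm, pivots at x = -30, 118 high; press pads at x = -132 over 50 mm wide feet, gate blades at the far ends bar the chutes
- tray (a point): middle of the catch tray's mat, 13 mm above the stand; the tray is 150 mm long (rack y) and 90 mm wide (rack x), its walls reach 75 mm above the stand
- lever_left (a joint): left lever: 0 rad = level, gate shut; grows as the pad goes down, to a stop at 0.60 (pad about 56 mm lower, gate about 58 mm higher). A fruit can roll under the gate from about 0.5. A spring brings the lever back to 0 when let go; at the pad it takes about 2 N to start and 4 to 5 N to hold fully down
- lever_right (a joint): right lever: 0 rad = level, gate shut; grows as the pad goes down, to a stop at 0.60 (pad about 56 mm lower, gate about 58 mm higher). A fruit can roll under the gate from about 0.5. A spring brings the lever back to 0 when let go; at the pad it takes about 2 N to start and 4 to 5 N to hold fully down
- pad_left (a point): centre of the top face of the left lever's flat dark steel press pad (52 mm along the lever, 30 mm across), 124 mm above the stand when level, 102 mm in front (rack -x) of the pivot axis and 6 mm above it; it swings down about that axis. Its x axis points along the lever from pad to gate, z is the pad's normal
- pad_right (a point): centre of the top face of the right lever's flat dark steel press pad (52 mm along the lever, 30 mm across), 124 mm above the stand when level, 102 mm in front (rack -x) of the pivot axis and 6 mm above it; it swings down about that axis. Its x axis points along the lever from pad to gate, z is the pad's normal
- lime_center (a point): centre of the lime (green, 53 x 46 x 48 mm, loose), which waits behind the gate in the left or the right chute, 105 to 125 mm sideways from the rack's middle; it takes about a second to roll down into the tray
- lemon_center (a point): centre of the lemon (yellow, 83 x 58 x 58 mm, loose), which waits behind the gate in the other chute, 110 to 130 mm sideways from the rack's middle
- stopper: black bottle stopper standing on its head, 33 mm wide, 48 mm high, between the levers; origin under its middle
- jigger: steel double jigger, 41 mm wide, 97 mm high, between the levers' pivots; origin under its middle
- salt_cellar: round wooden salt cellar, 70 mm wide, 67 mm high, left of the left lever; origin under its middle
- steel_stopper: pale steel bottle stopper standing on its head, 33 mm wide, 48 mm high, right of the right lever; origin under its middle
- tall_tumbler: clear tumbler upside down, 68 mm wide, 102 mm high, at the stand's left edge; origin under its middle
- corkscrew: dark folded corkscrew lying flat, 112 mm long, 20 wide, 15 high, at the stand's front left; origin under its middle
- rimmed_tin: fixed shaker tin with a rolled rim, 74 mm wide, 156 mm high, far right of the stand; origin under its middle
- plain_tin: fixed plain shaker tin, 68 mm wide, 133 mm high, right of the stand; origin under its middle
- lime: the lime itself; origin under its middle as it lay at the start, turns with it
- lemon: the lemon itself; origin under its middle as it lay at the start, turns with it
Not all that is in view belongs to the job. What is shaped like the lemon but red is not meant.

How it is judged:
On the way, in this order (a step that is already met when the one before it is completed fails the run):
1. the lever on the lime's side is pressed down (((y of lemon_center in the frame of fruit_rack below 0 m and value of joint lever_left above 0.25 rad) or (y of lemon_center in the frame of fruit_rack above 0 m and value of joint lever_right above 0.25 rad))).
2. the lime is in the tray (y of lime_center in the frame of fruit_rack between -0.07 and 0.07 m and x of lime_center in the frame of fruit_rack between 0.035 and 0.125 m and z of lime_center in the frame of fruit_rack between 0.015 and 0.055 m), for 0.2 s.
At the end, for the whole second after the job is handed in: the lime's centre is over the tray (within 70 mm of its middle along its length, between its walls, under 55 mm above the stand), both levers are back within 0.06 rad of level, the lemon is still behind its gate (centre more than 95 mm sideways from the rack's middle) (all of step 2 and value of joint each of lever_left, lever_right below 0.06 rad and (y of lemon_center in the frame of fruit_rack above 0.095 m or y of lemon_center in the frame of fruit_rack below -0.095 m)); the robot touches nothing.
It fails at once if the lever on the lemon's side is worked (more than 0.12 rad) ((y of lemon_center in the frame of fruit_rack above 0 m and value of joint lever_left above 0.12 rad) or (y of lemon_center in the frame of fruit_rack below 0 m and value of joint lever_right above 0.12 rad)).
It fails at once if the robot touches the lime or the lemon (contact force between any of the fingers, the arm and lime above 0.3 N or contact force between any of the fingers, the arm and lemon above 0.3 N).
It fails at once if a bystander is moved more than 30 mm or tipped over (distance of any of stopper, jigger, salt_cellar, steel_stopper, tall_tumbler, corkscrew from where it was at the start of the episode above 0.03 m or angle between any of stopper, jigger, salt_cellar, steel_stopper, tall_tumbler, corkscrew's own z axis and vertical above 0.5 rad).
It also fails if it takes over 35 s, if anything falls off the work surface, if the arm or the gripper's body presses on something with over 40 N, if the wrist force passes 120 N, or if a joint passes its speed limit or range.

## Working session

There is one attempt and no reset: what is moved stays moved. The work goes in short steps, each a Python script; the robot and the scene stay as the last script left them, time stands still between calls to the robot, and variables do not carry over. Pictures are saved under pics/ and viewed, about 8 in all and at most 12, crops included, and the job is handed in when it is done.

```bash
mkdir -p pics; python3 - <<'E'
from bench import manip
import cv2
for c in ("top","side"):
    p,d=manip.grab_frame(c); cv2.imwrite(f"pics/{c}0.png",p[:,:,::-1])
    for n in ("fruit_rack","pad_left","pad_right","lime_center","lemon_center","jigger","stopper","salt_cellar","steel_stopper","tall_tumbler"):
        print(c,n,[([round(float(v),3) for v in r["at"]],round(r["confidence"],2)) for r in manip.look_for(c,n)[:3]])
print(manip.current_time())
E
```

```text
top fruit_rack [([0.629, 0.115, 0.038], 0.8)]
top pad_left [([0.551, 0.182, 0.123], 0.78), ([0.404, 0.269, 0.014], 0.58), ([0.679, -0.018, 0.109], 0.35)]
top pad_right [([0.549, 0.011, 0.119], 0.58), ([0.552, 0.179, 0.117], 0.3)]
top lime_center [([0.662, 0.21, 0.094], 0.65)]
top lemon_center [([0.419, -0.16, 0.052], 0.78), ([0.579, -0.226, 0.046], 0.76), ([0.68, -0.149, 0.047], 0.69)]
top jigger [([0.548, 0.081, 0.065], 0.64)]
top stopper [([0.469, 0.081, 0.014], 0.67), ([0.677, -0.018, 0.111], 0.19)]
top salt_cellar [([0.511, 0.266, 0.061], 0.84), ([0.627, 0.117, 0.039], 0.52)]
top steel_stopper [([0.524, -0.057, 0.015], 0.6), ([0.551, 0.182, 0.123], 0.43)]
top tall_tumbler [([0.648, 0.326, 0.098], 0.93)]
side fruit_rack [([0.625, 0.177, 0.069], 0.88)]
side pad_left [([0.6, 0.186, 0.119], 0.94), ([0.624, 0.178, 0.07], 0.2)]
side pad_right [([0.66, 0.016, 0.117], 0.91), ([0.654, -0.002, 0.09], 0.29)]
side lime_center [([0.561, -0.332, 0.084], 0.61), ([0.664, 0.212, 0.096], 0.43)]
side lemon_center [([0.427, -0.143, 0.042], 0.81), ([0.655, -0.005, 0.09], 0.59), ([0.47, 0.086, 0.019], 0.59)]
side jigger [([0.542, 0.093, 0.051], 0.86)]
side stopper [([0.47, 0.091, 0.017], 0.53)]
side salt_cellar [([0.511, 0.294, 0.047], 0.93), ([0.625, 0.18, 0.074], 0.53)]
side steel_stopper [([0.598, 0.19, 0.12], 0.73)]
side tall_tumbler [([0.645, 0.36, 0.066], 0.81)]
1.1
```

View pics/top0.png

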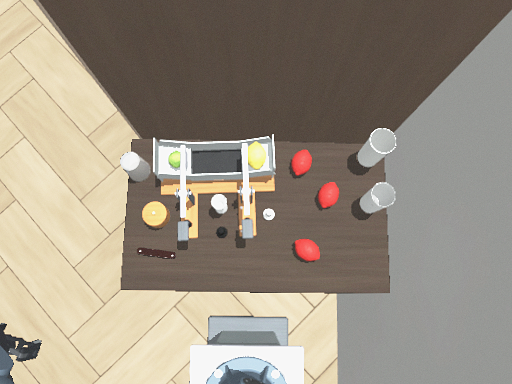

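View pics/side0.png

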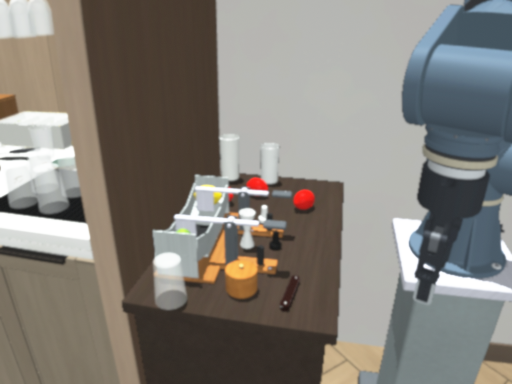

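The lime (175,158) is in the left chute and the lemon (257,155) in the right one. The left pad is at about (183,231) and the right pad at (248,229). Next I'll locate the left pad precisely from depth.

```bash
cat > h.py <<'E'
from bench import manip
import numpy as np, cv2
def cloud(cam):
    p,d=manip.grab_frame(cam); c=manip.get_calibration(cam)
    K=np.array(c["camera_matrix"],float)
    v,u=np.mgrid[:d.shape[0],:d.shape[1]]
    # calibration model: distorted slope = s*(1+k1 r^2)
    n=cv2.undistortPoints(np.stack([u,v],-1).reshape(-1,1,2).astype(np.float64),K,np.array([c["k1"],0,0,0.])).reshape(*d.shape,2)
    X=np.dstack([n[...,0]*d,n[...,1]*d,d])
    return p,d,(X-np.array(c["t"]))@np.array(c["R"])
E
python3 - <<'E'
from h import *
p,d,W=cloud("top")
np.set_printoptions(precision=3,suppress=True)
for name,(u0,u1) in dict(left=(174,194),right=(238,258)).items():
    s=(slice(150,245),slice(u0,u1)); w=W[s].reshape(-1,3); c=p[s].reshape(-1,3).astype(int)
    m=(w[:,2]>.105)&(w[:,2]<.14)&(d[s].ravel()>0); w=w[m];c=c[m]
    for x in np.arange(w[:,0].min(),w[:,0].max(),.012):
        k=(w[:,0]>=x)&(w[:,0]<x+.012)
        if k.any(): print(name,w[k].mean(0),w[k,1].min(),w[k,1].max(),c[k].mean(0).round(),k.sum())
q,d,W=cloud("top")
cv2.imwrite("pics/crop1.png",cv2.resize(p[130:270,115:285,::-1],None,fx=4,fy=4,interpolation=cv2.INTER_CUBIC))
E
```

```text
left [0.441 0.173 0.122] 0.15869592253186987 0.1881284423300781 [162. 170. 175.] 58
left [0.454 0.174 0.123] 0.1583008850478757 0.18934485746779414 [173. 181. 186.] 58
left [0.466 0.174 0.123] 0.1594673468016387 0.18953886269940204 [173. 181. 185.] 49
left [0.478 0.175 0.122] 0.16003428977907652 0.19021787728481998 [169. 178. 183.] 59
left [0.486 0.174 0.122] 0.16083040166421475 0.18681293412169483 [143. 145. 149.] 11
left [0.503 0.175 0.121] 0.16943786962673055 0.18347580749206982 [246. 247. 249.] 21
left [0.514 0.177 0.121] 0.16967752986625875 0.1839046084592348 [244. 245. 247.] 26
left [0.525 0.177 0.121] 0.17014700266476343 0.18456198157313747 [246. 247. 248.] 25
left [0.538 0.178 0.12 ] 0.17104347311040644 0.18548194733660517 [245. 246. 248.] 29
left [0.551 0.179 0.121] 0.16084629967576614 0.19572446561356294 [205. 208. 211.] 38
left [0.562 0.178 0.124] 0.1573066129505446 0.19998862657991365 [230. 232. 234.] 70
left [0.573 0.179 0.122] 0.16000828269871226 0.19678991330957873 [221. 217. 215.] 43
left [0.586 0.18  0.121] 0.17359669656493923 0.18779845795405595 [246. 247. 248.] 26

[... 1837 characters left out ...]
607 0.01  0.121] 0.004538061340875026 0.015575389703989723 [249. 249. 250.] 21
right [0.619 0.011 0.12 ] 0.004789226067957467 0.018609853229088806 [248. 248. 249.] 24
right [0.63  0.013 0.122] 0.005093926626469904 0.018804584603413332 [248. 248. 248.] 22
right [0.642 0.014 0.121] 0.007991994685013552 0.01905338596626918 [250. 250. 250.] 22
right [0.656 0.009 0.119] -0.0191317004535163 0.01941887940754896 [248. 249. 235.] 27
right [ 0.667 -0.     0.115] -0.01905366487740288 0.019641832443839602 [247. 247. 208.] 45
right [ 0.679 -0.     0.114] -0.018767307917440676 0.01991498550790267 [247. 247. 210.] 55
right [ 0.688 -0.004  0.112] -0.018586103085243996 0.01725633391892524 [247. 247. 196.] 22
```

View pics/crop1.png

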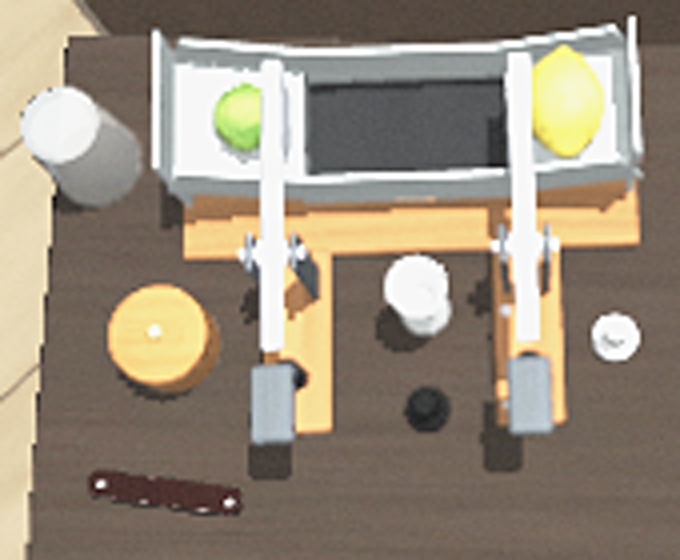

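The crop confirms it: lime behind the left lever's gate, lemon behind the right. From depth, the left pad's centre is near (0.461, 0.174, 0.123) and the lever's yaw is about 0.05 rad. Next I'll shut the fingers, approach and press along the arc, watching the force.

```bash
python3 - <<'E'
from h import *
np.set_printoptions(precision=3,suppress=True)
manip.set_gripper(0.0)
yaw=.05; c,s=np.cos(yaw),np.sin(yaw)
f=np.array([c,s,0]); 
R0=np.array(manip.current_tcp_rot()); print(R0)
y=np.array([-s,c,0]); y=y if R0[:,1]@y>0 else -y
x=np.array([0,0,-1.]); R=np.column_stack([x,y,np.cross(x,y)])
P=np.array([.461,.174,.124])-.004*f
manip.move_ptp(P+[0,0,.09],R)
manip.move_l(P+[0,0,.012])
f0=np.array(manip.current_force()); print(manip.current_ee_pos(),f0,manip.current_time())
for th in np.arange(0.0,.64,.04):
    r=np.array([-.102*np.cos(th)-.006*np.sin(th)+.102,-.102*np.sin(th)+.006*np.cos(th)-.006])
    # finger's leading edge contacts 11 mm ahead -> lift path by that slope
    q=P+r[0]*f+[0,0,r[1]+.005*np.tan(th)]
    manip.move_l(q,max_speed=.08)
    F=np.array(manip.current_force()); print(round(th,2),np.array(manip.current_ee_pos()),F)
    if abs(F[2]-f0[2])>14: break
manip.dwell(.8)
p,d,W=cloud("top"); print([(r["at"],r["confidence"]) for r in manip.look_for("top","lime_center")[:2]])
p2,_=manip.grab_frame("side")
cv2.imwrite("pics/press.png",np.hstack([cv2.resize(a[:,:,::-1],(400,400)) for a in (p[130:270,115:285],p2[150:320,140:340])]))
print(manip.current_time(),manip.current_force())
E
```

```text
[[ 0.     0.36   0.933]
 [-0.     0.933 -0.36 ]
 [-1.    -0.     0.   ]]
[0.457 0.174 0.137] [ 0.36  -0.711 -0.074] 4.2083
0.0 [0.457 0.174 0.124] [-0.066  0.013  0.649]
0.04 [0.457 0.174 0.12 ] [0.234 0.616 2.218]
0.08 [0.457 0.174 0.116] [1.063 0.335 1.604]
0.12 [0.457 0.174 0.112] [0.051 0.111 1.785]
0.16 [0.457 0.174 0.108] [-0.009  0.311  1.824]
0.2 [0.458 0.174 0.104] [0.214 0.875 0.456]
0.24 [0.458 0.174 0.101] [-0.702  0.665  2.666]
0.28 [0.459 0.174 0.097] [-0.241 -0.167  1.98 ]
0.32 [0.46  0.174 0.093] [0.516 0.588 1.36 ]
0.36 [0.461 0.174 0.089] [-0.388 -0.317  0.546]
0.4 [0.463 0.174 0.086] [ 0.229 -0.154 -0.075]
0.44 [0.464 0.174 0.082] [-1.468  0.738  3.438]
0.48 [0.466 0.174 0.079] [-1.734  1.091  2.845]
0.52 [0.467 0.174 0.075] [-2.855 -0.256  2.285]
0.56 [0.469 0.174 0.072] [-3.224 -0.085  1.998]
0.6 [0.471 0.174 0.069] [-4.795 -0.338  1.873]
[([0.6692, 0.046, 0.0531], 0.58)]
9.2083 [-5.976  1.192  2.006]
```

View pics/press.png

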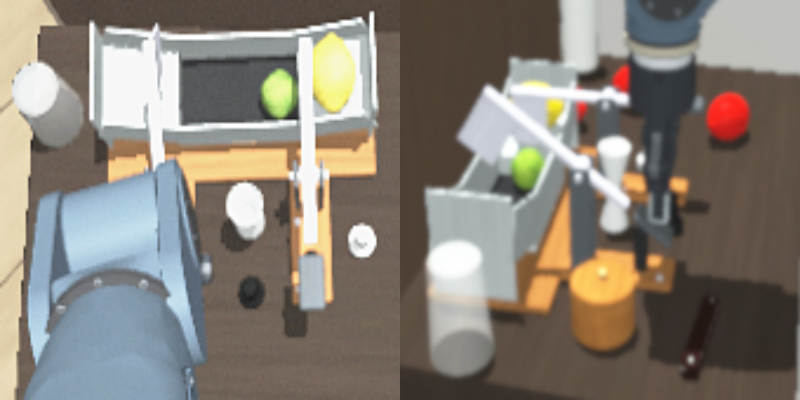

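The left gate is up, and the lime is in the tray near the right end (left panel, 280,93). The lemon is still behind its gate. I'll let the lime settle, then retrace the arc and retreat.

```bash
python3 - <<'E'
from h import *
np.set_printoptions(precision=3,suppress=True)
manip.dwell(1.0)
manip.grab_frame("top"); print([(r["at"],r["confidence"]) for r in manip.look_for("top","lime_center")[:2]])
manip.move_l([.464,.174,.082],max_speed=.08)
manip.move_l([.457,.174,.108],max_speed=.08)
manip.move_l([.455,.174,.14],max_speed=.08)
manip.move_l([.455,.174,.23])
manip.move_j([1.117,.351,1.652,0,1.139,-.085])
manip.dwell(.5)
p,d,W=cloud("top"); print([(r["at"],r["confidence"]) for r in manip.look_for("top","lime_center")[:2]])
for n in ("pad_left","pad_right","stopper","jigger","salt_cellar","steel_stopper","tall_tumbler"): print(n,[r["at"] for r in manip.look_for("top",n)[:1]])
s=W[:,174:194].reshape(-1,3)
for a,b in((.45,.48),(.60,.68)):
    k=(s[:,0]>a)&(s[:,0]<b)&(s[:,2]>.1)&(s[:,2]<.2); print("left lever z",s[k,2].mean(),k.sum())
p2,_=manip.grab_frame("side")
cv2.imwrite("pics/end.png",np.hstack([cv2.resize(a[:,:,::-1],(400,400)) for a in (p[130:270,115:285],p2[150:320,140:340])]))
print(manip.current_time(),manip.current_force())
E
```

```text
[([0.6457, 0.3257, 0.0952], 0.72), ([0.6701, 0.047, 0.0524], 0.51)]
[([0.6678, 0.0457, 0.0534], 0.59)]
pad_left [[0.5512, 0.1829, 0.1284]]
pad_right [[0.5508, 0.0091, 0.1217]]
stopper [[0.4704, 0.0823, 0.0139]]
jigger [[0.5467, 0.0813, 0.0643]]
salt_cellar [[0.5131, 0.2668, 0.0593]]
steel_stopper [[0.7131, -0.36, 0.1029]]
tall_tumbler [[0.6451, 0.3309, 0.0949]]
left lever z 0.12278878816424774 132
left lever z 0.12067363587634984 172
15.0 [-0.177  0.29   0.063]
```

View pics/end.png

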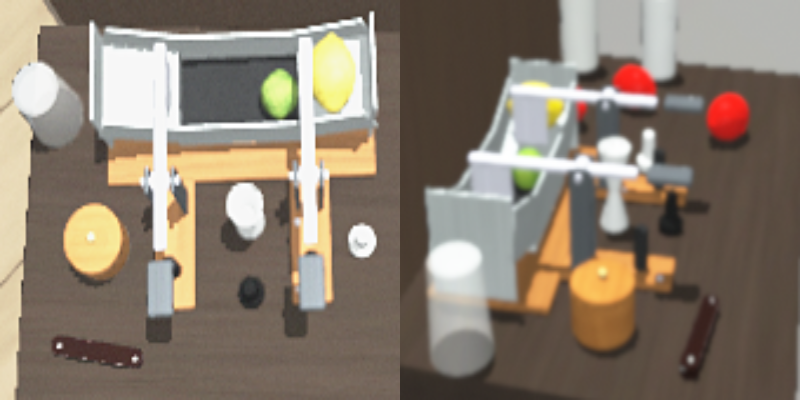

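Everything looks right: the lime is at rest in the tray at (280,93), both levers are level, the lemon is still behind its gate and the bystanders haven't moved. Handing in.

```bash
python3 -c "
from bench import manip
manip.sign_off()"
```

```text
the job is handed in; nothing more can be done
```

I pressed the left lever (the lime's side) fully down with the fingers shut and held it until the lime had rolled into the tray. I then let the lever up, returned the arm to its start pose and handed the job in. The clock read 15.0 s at the last check, against the 35 s limit.

**Last checks:**
- **Lime:** it was at rest in the tray, about 53 mm to the right of the rack's middle (limit 70 mm). Its visible surface was about 53 mm above the stand, which puts its centre at roughly 36 mm.
- **Levers:** the left lever was level again by depth, at 123 mm on the pad and 121 mm on the arm, the same as before the press. The right lever looked level and was never touched.
- **Lemon:** it was still behind its shut gate in both camera pictures.
- **Bystanders:** all six stood where they were in the pictures. The network positions for four agreed to about 5 mm. I did not query the corkscrew.
- **Robot:** it was clear of everything, with a force reading near zero.

**Readings that disagreed:**
- The network once reported the tumbler as the lime.
- It placed the steel stopper on a tin at the end, although the picture shows the stopper unmoved.
- It gave the middle of the levers for the pads, so I took the pad position from the depth image instead.

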